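# Stow the chuck key in the push-push tray

### The arm

A 7-joint arm with a two-finger parallel gripper is mounted at the origin on the work surface. World frame = base frame: x ahead of the robot, y to its left, z up, the work surface at z = 0. Lengths are in m, angles in rad, forces in N, time in s.
With the tool pointing down it reaches from about 0.4 to 0.85 m from the base axis. Payload 4.5 kg.
Tool frame: the origin (TCP) lies on the centre line of the jaws, within the pads' length; the fingertips stand 25 mm ahead of it and the grasp point (between the pads) lies 6 mm ahead of it; x points along the fingers, y is the direction in which the jaws open and shut, and the axes are right-handed (so a half turn about x gives the same grasp; the last joint's range is limited). The gripper opens to 88 mm and grips with 3 to 60 N. Pads are 18 mm wide; open, the fingers measure 123 mm over their backs; the gripper's body (75 mm by 187 mm) begins 45 mm behind the grasp point.
Start: joints at [1.272, 0.689, -0.195, 1.565, 0.157, 0.902, -0.215], TCP at [0.204, -0.591, 0.264] pointing down, gripper open.
Joint ranges: [-3.01, 3.01], [-0.46, 2.08], [-1.47, 1.51], [0.13, 2.56], [-1, 4.14], [0.04, 2.09], [-2.66, 2.66]. Speed limits (rad/s): [2.57, 2.57, 3.14, 3.14, 3.14, 3.14, 3.14].

### API

Orientations are given as [roll, pitch, yaw] about the fixed x, y, z axes, in that order (R = Rz(yaw) Ry(pitch) Rx(roll)).
In Python, from workcell import arm gives the robot as it stands.
- The arm moves only by the tool play_rows, never from a script. Its argument "rows" is a list of rows, each a list of 4 numbers: the shift along the tool's x, y, z as a fraction of full scale, then the turn about the tool's x as a fraction of full scale. In form: [[tx, ty, tz, roll], ...]. A call has 1 to 5 rows; each row is the pose to reach, as a shift and turn from the pose measured when the call began, along the tool's axes at that moment; what a row does not reach only later rows make up. Full scale, the value 1, is 0.15 m for a shift and pi/4 rad for a turn. A row lasts 1/8 s, in which the tool goes at most 62.5 mm and 10.7 degrees, less where a joint would pass 70% of its speed; a pose out of reach is approached as far as the arm can. A call with a number of a shift or a turn outside -1 to 1 is refused whole. A call with a gripper value outside its range is refused whole. "claw" is the closure, from 0 (fully open) to 1 (shut), set as the call begins (left out, the last holds). The fingers move at their own pace and stop on an object; the grip force is fixed at half the most. Time passes only in rows, so rows that repeat a pose let the fingers close. It gives the time, the measured TCP pose, the force and the opening at its end, in the units of the state.
- arm.read_state(): the state, without advancing time (a new reading comes with each control period).
- arm.read_camera(name): name is "scene" or "top"; returns a dict with "img" (384x512x3 uint8, red, green, blue), "mtx" (3x3 intrinsics, pixels), "R" (3x3) and "t" (3): a world point X has camera coordinates R X + t. Camera axes: x right, y down, z forward; pixel columns grow to the right and rows downward; lengths in m; the calibration is good to about 2 mm. A picture is of the moment at which its call begins. There is no depth.
- arm.job_done(): hands the job in, once; it reports no verdict.
The state is a dict: "time_s": time; "qpos": joint angles; "dq": joint speeds; "tau": joint torques, N m; "tcp_pos": TCP position; "tool_rot": TCP orientation; "wrist_force": force on the tool from outside, world axes, zero at the start; "ft_torque": the same for the moment, N m; "width": finger opening in m.
Only numpy, scipy, OpenCV 4.12 (cv2) and the standard library are available. Lean on these libraries where they do the work, as an engineer would, in place of code of your own. Each camera call takes 0.05 s, during which the arm holds its last target. There are 200 camera calls.

### The job

Put the chuck key away in the shut tray under the welding chuck. The tray works by push and push again: push it in to spring it open, and lay the key flat in it with its T-handle just behind the front lip and its shank running to the rear. Then push the tray in, check that it has latched shut and stays in when you let go, and leave the other loose things where they are.

Things in the scene. Friction and masses are not known exactly. Their poses are not given: they have to be found in the camera images.
- tray (a joint): How far the tray is out, m. 0: latched shut (as it starts), 0.100: fully out (a 4-6 N spring holds it there). Push-push: push the lip (about 8 N, the first touch more) until it stops at -0.013, then let go: a latched tray springs fully out, 0.1 m in under a second, so draw back; a tray that was out stays latched at 0. A push short of -0.010 may change nothing.
- tray_lip (a point): On the outer face of the tray's front lip, mid-length, 20 mm above the table; moves with the tray. x: level, into the fixture (way to push); y: along the lip; z: up. Aluminium tray, open on top: lip 136 mm wide, 10 thick, top 40 mm above the table; floor 16 mm above the table; inside 10 to 200 mm along x from here, 126 wide.
- tray_nest (a point): On the tray floor (16 mm above the table), on its centre line, 31 mm along x from the lip's outer face: where the middle of the handle goes; axes as tray_lip. Behind it, 100 to 170 mm from the lip's outer face, two black blocks (tops 36 mm above the table) leave a 46 mm wide channel for the shank.
- fixture_front (a point): Middle of the fixture's front face at table height; x inwards. Fixed aluminium base 176 mm wide, 235 deep, red sides; flat top at 95 mm. The tray slides through its front opening, 152 wide, top edge 85 mm above the table. The lip is 115 mm in front when out, 15 when latched. Chuck on top from 88 mm behind the front. The shank goes in under the top edge.
- riser_edge (a point): Middle of the front upper edge of a fixed steel bench riser, 70 mm above the table: plate 200 mm wide (y), 150 deep (x, inwards), underside 62 mm above the table, on two 6 mm side walls, open at front and back. A grey case 50 mm high stands on it from 90 mm behind the edge.
- key_handle (a point): Centre of the chuck key's T-handle, half-way up (9 mm). Flat steel T, 0.35-0.6 kg: bar 100 mm long (y), 18 x 18; shank 18 x 18 along x (handle to tip) to 126 mm, then a 12 mm square end to 151 mm. Starts flat on the table, handle 50 to 65 mm behind the riser's front edge under the plate, shank sticking out in front.
- key_balance (a point): The key's balance point, on the shank's centre line 45 mm from the handle's centre, half-way up; same axes as key_handle.
- key_tip (a point): End of the key's drive end, on the centre line, 151 mm from the handle's centre; same axes as key_handle.
- jaw: Bystander: loose dark stepped chuck jaw, 62 x 24 x 40 mm; origin under its middle.
- spray: Bystander: loose plain aluminium can, 52 mm across, 105 mm high; origin under its middle.
- wrench: Bystander: loose wrench, 150 mm long, lying beside the key's shank in front of the riser; x along it.
- weld_ring: Bystander: loose steel ring, 60 mm across, 22 mm high, in front of the riser; origin under its middle.
- nozzle: Bystander: loose copper nozzle, 34 mm across, 45 mm high, standing on the riser; origin under its middle.
- screwdriver: Bystander: loose screwdriver, 150 mm long, lying beside the tray in front of the fixture; x along it.
- key: The whole chuck key (see key_handle); origin under the middle of its handle.
Mind the look-alikes: they are no part of the job. What is shaped like the key but yellow is not meant.

How it is judged:
On the way, in this order (a step that is already met when the one before it is completed fails the run):
1. the tray has sprung open (value of joint tray above 0.09 m), for 0.1 s.
2. the key lies flat and released in the opened tray, handle just behind the lip, shank to the rear (value of joint tray above 0.08 m and x of key_handle in the frame of tray_lip between 0.012 and 0.06 m and y of key_handle in the frame of tray_lip between -0.03 and 0.03 m and x of key_tip in the frame of tray_lip between 0.155 and 0.205 m and y of key_tip in the frame of tray_lip between -0.03 and 0.03 m and z of each of key_handle, key_tip in the frame of tray_lip below 0.015 m and contact force between the fingers and key below 0.2 N), for 0.2 s.
At the end, for the whole second after the job is handed in: The tray is latched shut by itself (joint tray between -5 and 6 mm) and the key lies at rest in it: handle centre 12 to 60 mm and tip 155 to 205 mm behind the lip's outer face, both within 30 mm of the tray's centre line and with their centres no higher than 35 mm above the table (value of joint tray between -0.005 and 0.006 m and x of key_handle in the frame of tray_lip between 0.012 and 0.06 m and y of key_handle in the frame of tray_lip between -0.03 and 0.03 m and x of key_tip in the frame of tray_lip between 0.155 and 0.205 m and y of key_tip in the frame of tray_lip between -0.03 and 0.03 m and z of each of key_handle, key_tip in the frame of tray_lip below 0.015 m and linear speed of key below 0.02 m/s); the robot touches nothing.
It fails at once if a bystander is moved more than 30 mm (distance of any of jaw, spray, wrench, weld_ring, nozzle, screwdriver from where it was at the start of the episode above 0.03 m).
It fails at once if the can is tipped over (angle between spray's own z axis and vertical above 0.6 rad).
It also fails if it takes over 72 s, if anything falls off the work surface, if the arm or the gripper's body presses on something with over 40 N, if the wrist force passes 120 N, or if a joint passes its speed limit or range.

## Working session

There is one attempt and no reset: what is moved stays moved. The work goes in short steps, Python scripts to look and compute and a tool call to move; the robot and the scene stay as the last step left them, time stands still between calls to the robot, and variables do not carry over. Pictures are saved under pics/ and viewed, about 8 in all and at most 12, crops included, and the job is handed in when it is done.

Besides the shell and the picture viewer there is one more tool, called as name(argument=value, ...) on one line, values as JSON. play_rows: Moves the arm, as the interface text tells. Its arguments: {"type":"object","properties":{"rows":{"type":"array","items":{"type":"array","items":{"type":"number"}}},"claw":{"type":"number"}},"required":["rows"]}

```bash
mkdir -p pics; ls; cat > h.py <<'E'
import numpy as np, cv2
from workcell import arm
def ray(c,u,v,z):
    d=c["R"].T@np.linalg.inv(c["mtx"])@np.array([u,v,1.]); o=-c["R"].T@c["t"]
    return o+d*(z-o[2])/d[2]
def proj(c,X):
    p=c["mtx"]@(c["R"]@np.array(X,float)+c["t"]); return p[:2]/p[2]
def save(c,n): cv2.imwrite("pics/"+n,cv2.cvtColor(c["img"],cv2.COLOR_RGB2BGR))
E
python3 - <<'E'
from h import *
import pickle
print(arm.read_state())
d={}
for n in("scene","top"):
    c=arm.read_camera(n);d[n]=c
    print(n,-c["R"].T@c["t"],c["R"][2])
    cv2.imwrite(f"pics/{n}0.png",cv2.resize(cv2.cvtColor(c["img"],cv2.COLOR_RGB2BGR),(800,600),interpolation=cv2.INTER_CUBIC))
pickle.dump(d,open("c0.pkl","wb"))
E
```

```text
pics
{'time_s': 0.0, 'qpos': array([ 1.27182045,  0.68997289, -0.19452342,  1.56632898,  0.15734156,
        0.90248595, -0.21506588]), 'dq': array([ 6.52129913e-04, -7.01333196e-05,  2.50006205e-05, -4.99482114e-04,
        4.53677251e-04, -4.12819326e-04, -1.12712403e-03]), 'tau': array([-2.77514282e-04, -5.27573812e+01, -1.26680262e+00, -1.53428113e+01,
       -5.26215706e-02,  6.72394177e-03,  1.76519238e-04]), 'tcp_pos': array([ 0.20393255, -0.59018553,  0.26292116]), 'tool_rot': array([-1.48421012,  1.56899768,  1.99030815]), 'wrist_force': array([-0.90730405,  0.16687833, -0.31055502]), 'ft_torque': array([ 0.00223931,  0.04731729, -0.00816378]), 'width': 0.08848171213940163}
scene [ 1.35389795 -0.13828958  0.83288214] [-0.68952206  0.13511979 -0.71154899]
top [ 0.51355346 -0.0020723   1.05548918] [ 0.08705024  0.01086574 -0.99614466]
```

View pics/top0.png

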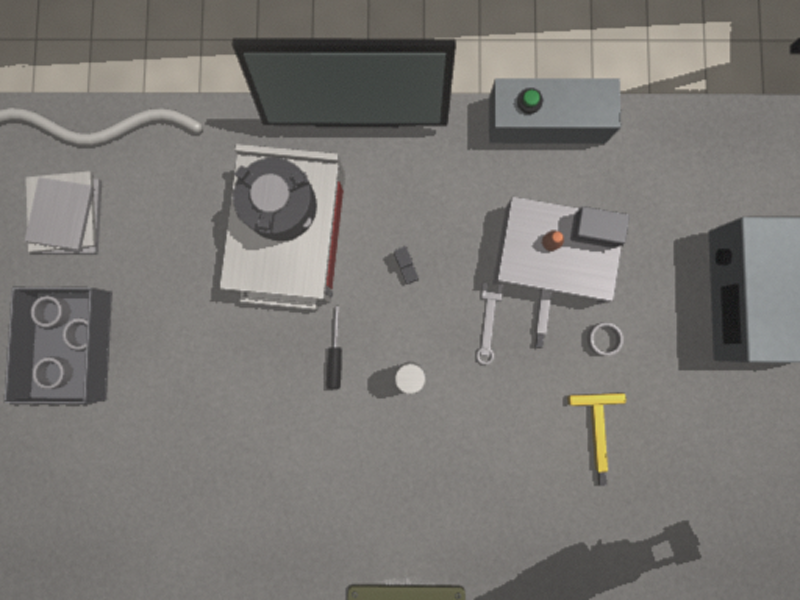

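View pics/scene0.png

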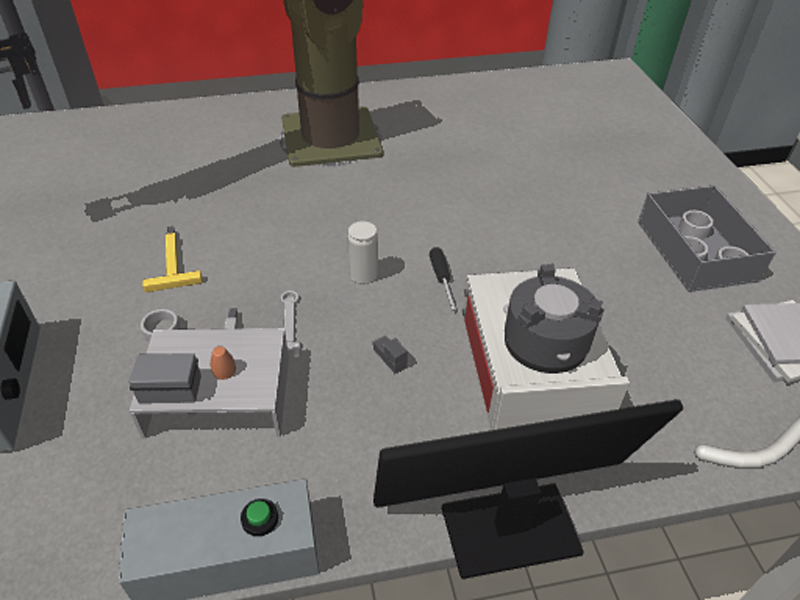

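The top view (800x600) shows the fixture at (280,225) with its lip at about (280,302), facing the robot. The riser is at (560,250). The steel shank comes out from x≈543 to its tip at (539,346), with the wrench at (487,328) and the ring at (606,339). The yellow decoy is at (600,440). Next I'll zoom in for edges.

```bash
python3 - <<'E'
import pickle,cv2,numpy as np
c=pickle.load(open("c0.pkl","rb"))["top"]["img"][:,:,::-1]
a=c[170:212,135:222]; b=c[170:240,295:410]
f=lambda i:cv2.resize(i,None,fx=6.5,fy=6.5,interpolation=cv2.INTER_CUBIC)
A=f(a);B=f(b)
print(A.shape,B.shape)
o=np.zeros((A.shape[0]*0+max(A.shape[0],0)+B.shape[0]+5-160,750,3),np.uint8)
o[:A.shape[0],:A.shape[1]]=A
B=B[:o.shape[0]-A.shape[0]-5]
o[A.shape[0]+5:,:B.shape[1]]=B[:, :750]
cv2.imwrite("pics/crop1.png",o);print(o.shape,A.shape[0]+5)
E
```

```text
(273, 566, 3) (455, 748, 3)
(573, 750, 3) 278
```

View pics/crop1.png

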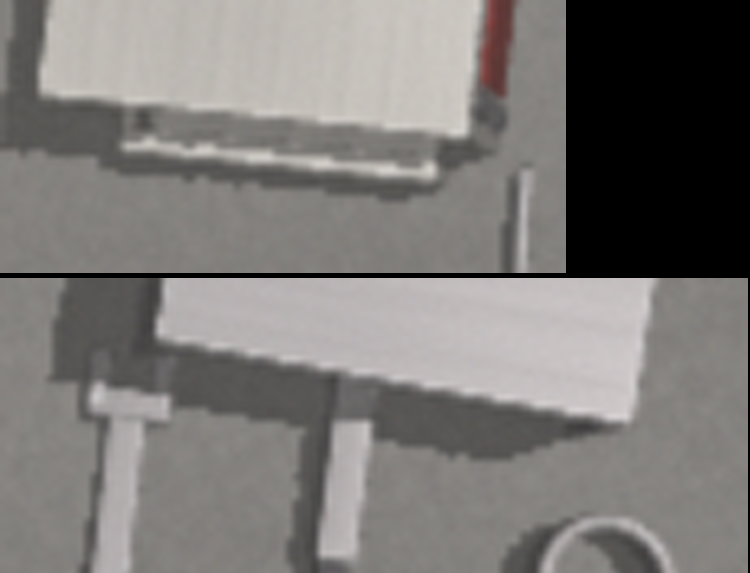

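The crop shows the lip's outer top edge from (122,150) to (437,182), the fixture's top front edge from (40,97) to (470,137), the riser edge from (157,343) to (632,424), and the shank edges at x 333/372 (row 425) and 320/357 (row 558).

```bash
python3 - <<'E'
from h import *
import pickle
d=pickle.load(open("c0.pkl","rb"));c=d["top"]
P=lambda u,v,z,o:ray(c,(u+.5)/6.5-.5+o[0],(v+.5)/6.5-.5+o[1],z)
a=(135,170);b=(295,170-278/6.5)
n=np.linalg.norm
def seg(n_,p,q,z,o):
    A=P(*p,z,o);B=P(*q,z,o);print(n_,A.round(4),B.round(4),'mid',((A+B)/2).round(4),'len',n(A-B).round(4),'normal yaw deg',np.degrees(np.arctan2(*(A-B)[[1,0]]))-90);return A,B
seg('lip',(122,150),(437,182),.04,a)
seg('fix',(40,97),(470,137),.095,a)
A,B=seg('riser',(157,343),(632,424),.07,b)
s1=(P(333,425,.018,b)+P(372,425,.018,b))/2; s2=(P(320,558,.018,b)+P(357,558,.018,b))/2
print('shank',s1,s2,np.degrees(np.arctan2(*(s2-s1)[[1,0]])), 'width',n(P(333,425,.018,b)-P(372,425,.018,b)))
# drive end dark: profile along shank line
u=(s2-s1)/n(s2-s1);g=cv2.cvtColor(c["img"],cv2.COLOR_RGB2GRAY)
for t in range(-20,100,3):
    X=s1+u*t/1000;X[2]=.015;p=proj(c,X);print(t,p.round(1),cv2.getRectSubPix(g,(1,1),tuple(map(float,p)))[0,0],end=' | ')
print()
for nm,z,pt in(('nozzle',.07,(554,246)),('can',.105,(410,378)),('wr1',.0,(492,294)),('wr2',0,(485,356)),('sd1',0,(337,308)),('sd2',0,(334,388)),('ring',.02,(606,339))):
    print(nm,ray(c,pt[0]*.64,pt[1]*.64,z).round(3))
e=(B-A)/n(B-A);x=np.array([-e[1],e[0],0]);x=x if x[0]>0 else -x
print('riser inward',x,'tip end s2 dist in front',-(s2-A)@x)
E
```

```text
lip [0.5978 0.2986 0.04  ] [0.5849 0.1635 0.04  ] mid [0.5914 0.2311 0.04  ] len 0.1357 normal yaw deg -5.437586539919138
fix [0.6146 0.3163 0.095 ] [0.5994 0.1416 0.095 ] mid [0.607 0.229 0.095] len 0.1754 normal yaw deg -4.973521495803354
riser [ 0.6333 -0.1555  0.07  ] [ 0.6009 -0.3506  0.07  ] mid [ 0.6171 -0.253   0.07  ] len 0.1978 normal yaw deg -9.448427764670384
shank [ 0.60431816 -0.24804679  0.018     ] [ 0.54659708 -0.24117571  0.018     ] 173.21149297795696 width 0.016889216619634714
-20 [349.3 185.3] 116 | -17 [349.2 186.4] 102 | -14 [349.1 187.4] 104 | -11 [349.  188.4] 104 | -8 [348.9 189.5] 101 | -5 [348.7 190.5] 105 | -2 [348.6 191.6] 142 | 1 [348.5 192.6] 172 | 4 [348.4 193.7] 176 | 7 [348.3 194.7] 176 | 10 [348.2 195.8] 175 | 13 [348.1 196.8] 176 | 16 [348.  197.9] 178 | 19 [347.9 198.9] 176 | 22 [347.7 200. ] 177 | 25 [347.6 201. ] 177 | 28 [347.5 202.1] 177 | 31 [347.4 203.1] 177 | 34 [347.3 204.2] 178 | 37 [347.2 205.2] 178 | 40 [347.1 206.3] 180 | 43 [347.  207.4] 179 | 46 [346.9 208.4] 178 | 49 [346.7 209.5] 179 | 52 [346.6 210.5] 181 | 55 [346.5 211.6] 182 | 58 [346.4 212.6] 145 | 61 [346.3 213.7] 103 | 64 [346.2 214.8] 95 | 67 [346.1 215.8] 96 | 70 [346.  216.9] 97 | 73 [345.9 217.9] 96 | 76 [345.7 219. ] 95 | 79 [345.6 220.1] 96 | 82 [345.5 221.1] 94 | 85 [345.4 222.2] 92 | 88 [345.3 223.2] 122 | 91 [345.2 224.3] 128 | 94 [345.1 225.4] 128 | 97 [345.  226.4] 130 | 
nozzle [ 0.694 -0.253  0.07 ]
can [ 0.468 -0.005  0.105]
wr1 [ 0.617 -0.155  0.   ]
wr2 [ 0.503 -0.142  0.   ]
sd1 [0.589 0.13  0.   ]
sd2 [0.443 0.133 0.   ]
ring [ 0.535 -0.355  0.02 ]
riser inward [ 0.98643376 -0.16415978  0.        ] tip end s2 dist in front 0.07150854675520779
```

```bash
cat > go.py <<'E'
import sys
from h import *
from scipy.spatial.transform import Rotation as Ro
def go(x,y,z,yaw=None):
    s=arm.read_state();R=Ro.from_euler('xyz',s["tool_rot"]).as_matrix();p=s["tcp_pos"]
    cur=np.degrees(np.arctan2(R[1,2],R[0,2]))
    print('t',round(s["time_s"],2),'tcp',p.round(4),'yawz',cur.round(2),'tilt',np.degrees(np.arccos(-R[2,0])).round(2),'q',s["qpos"].round(2),'w',round(s["width"],4),'F',s["wrist_force"].round(1))
    d=R.T@(np.array([x,y,z])-p)/.15
    r=0 if yaw is None else -((yaw-cur+180)%360-180)/45
    print('->',d.round(3),'roll',round(r,3))
if __name__=="__main__":
    a=list(map(float,sys.argv[1:]));go(*a)
E
python3 go.py .5 -.4 .26 -5; python3 go.py .48 .24 .26 -5; python3 go.py .48 .24 .26 175;
```

```text
t 0.1 tcp [ 0.204  -0.5902  0.263 ] yawz -160.93 tilt 0.09 q [ 1.27  0.69 -0.19  1.57  0.16  0.9  -0.22] w 0.0879 F [ 0.4  0.2 -0. ]
-> [ 0.021 -0.554 -2.28 ] roll -3.465
t 0.1 tcp [ 0.204  -0.5902  0.263 ] yawz -160.93 tilt 0.09 q [ 1.27  0.69 -0.19  1.57  0.16  0.9  -0.22] w 0.0879 F [ 0.4  0.2 -0. ]
-> [ 0.027 -4.63  -3.548] roll -3.465
t 0.1 tcp [ 0.204  -0.5902  0.263 ] yawz -160.93 tilt 0.09 q [ 1.27  0.69 -0.19  1.57  0.16  0.9  -0.22] w 0.0879 F [ 0.4  0.2 -0. ]
-> [ 0.027 -4.63  -3.548] roll 0.535
```

play_rows(rows=[[0,-0.3,-1,0],[0,-0.3,-1,0],[0,-0.3,-1,0],[0,-0.3,-1,0]], claw=1)

```text
time_s: 0.6
tcp_pos: [0.3342, -0.4961, 0.2628]
tool_rot: [-2.109, 1.567, 1.372]
wrist_force: [-0.8, 0.6, 0.5]
width: 0.0505
```

play_rows(rows=[[0,-0.8,-1,0],[0,-0.8,-1,0],[0,-0.8,-1,0],[0,-0.8,-1,0]])

```text
time_s: 1.1
tcp_pos: [0.4378, -0.3294, 0.2634]
tool_rot: [-2.185, 1.565, 1.302]
wrist_force: [-0.0, -0.3, 0.9]
width: 0.0101
```

play_rows(rows=[[0,-1,-0.9,0],[0,-1,-0.9,0],[0,-1,-0.9,0],[0,-1,-0.9,0]])

```text
time_s: 1.6
tcp_pos: [0.5149, -0.1403, 0.2645]
tool_rot: [-2.219, 1.564, 1.272]
wrist_force: [0.3, 0.1, -0.4]
width: 0.0004
```

play_rows(rows=[[0,-1,-0.6,0],[0,-1,-0.6,0],[0,-1,-0.6,0],[0,-1,-0.6,0]])

```text
time_s: 2.1
tcp_pos: [0.549, 0.034, 0.2655]
tool_rot: [-2.261, 1.563, 1.234]
wrist_force: [0.1, -0.8, -0.6]
width: 0.0008
```

play_rows(rows=[[0,-1,0,0],[0,-1,0,0],[0,-1,0,0],[0,-1,0,0]])

```text
time_s: 2.6
tcp_pos: [0.4971, 0.1736, 0.2664]
tool_rot: [-2.299, 1.564, 1.196]
wrist_force: [0.4, -0.9, 0.1]
width: 0.0004
```

play_rows(rows=[[0,0,0,-0.24],[0,0,0,-0.48],[0,0,0,-0.72],[0,0,0,-0.94],[0,0,0,-0.94]])

```text
time_s: 3.22
tcp_pos: [0.4985, 0.1692, 0.266]
tool_rot: [3.095, 1.566, 1.038]
wrist_force: [-0.8, -1.2, 0.2]
width: 0.0002
```

play_rows(rows=[[0,0,0,-0.24],[0,0,0,-0.48],[0,0,0,-0.72],[0,0,0,-0.94],[0,0,0,-0.94]])

```text
time_s: 3.85
tcp_pos: [0.4991, 0.1669, 0.2657]
tool_rot: [2.3, 1.567, 0.973]
wrist_force: [0.9, 0.3, -0.0]
width: 0.0005
```

play_rows(rows=[[0,0,0,-0.24],[0,0,0,-0.48],[0,0,0,-0.72],[0,0,0,-0.94],[0,0,0,-0.94]])

```text
time_s: 4.47
tcp_pos: [0.4994, 0.1657, 0.2653]
tool_rot: [1.634, 1.568, 1.038]
wrist_force: [0.7, -0.4, -0.5]
width: 0.0003
```

```bash
python3 go.py .512 .238 .18 -5.2
```

```text
t 4.47 tcp [0.4994 0.1657 0.2653] yawz -34.15 tilt 0.16 q [ 0.05  0.64 -0.75  1.85  0.56  0.88 -0.  ] w 0.0003 F [ 0.7 -0.4 -0.5]
-> [ 0.57   0.445 -0.201] roll -0.643
```

play_rows(rows=[[0.2,0.445,-0.2,-0.22],[0.57,0.445,-0.2,-0.45],[0.57,0.445,-0.2,-0.643],[0.57,0.445,-0.2,-0.643]])

```text
time_s: 4.97
tcp_pos: [0.5121, 0.2375, 0.1791]
tool_rot: [1.813, 1.569, 1.715]
wrist_force: [1.0, 0.3, 1.5]
width: 0.0004
```

```bash
python3 go.py .532 .2365 .06 -5.2
```

```text
t 4.97 tcp [0.5121 0.2375 0.1791] yawz -5.6 tilt 0.08 q [-0.08  0.83 -0.78  1.81  0.78  0.83  0.22] w 0.0004 F [1.  0.3 1.5]
-> [0.794 0.005 0.133] roll -0.009
```

play_rows(rows=[[0.4,0,0.13,0],[0.795,0,0.13,0],[0.795,0,0.13,0],[0.795,0,0.13,0]])

```text
time_s: 5.48
tcp_pos: [0.5325, 0.2368, 0.0623]
tool_rot: [1.001, 1.567, 0.9]
wrist_force: [-0.3, 1.3, 0.4]
width: 0.0003
```

```bash
python3 go.py .579 .2322 .0595 -5.2
```

```text
t 5.47 tcp [0.5325 0.2368 0.0623] yawz -5.75 tilt 0.24 q [-0.14  1.01 -0.64  1.81  0.96  0.67  0.11] w 0.0003 F [-0.3  1.3  0.4]
-> [0.019 0.001 0.312] roll -0.012
```

play_rows(rows=[[0.02,0,0.15,0],[0.02,0,0.25,0],[0.02,0,0.28,0],[0.02,0,0.31,0]])

```text
time_s: 5.98
tcp_pos: [0.5791, 0.2327, 0.0613]
tool_rot: [0.907, 1.564, 0.806]
wrist_force: [-0.2, 0.6, -0.4]
width: 0.0003
```

play_rows(rows=[[0,0,0.02,0],[0,0,0.04,0]])

```text
time_s: 6.22
tcp_pos: [0.5833, 0.2327, 0.0618]
tool_rot: [1.336, 1.566, 1.237]
wrist_force: [-7.1, 0.1, 5.0]
width: 0.0008
```

play_rows(rows=[[0.01,0,-0.04,0],[0.02,0,-0.04,0],[0.02,0,0,0]])

```text
time_s: 6.6
tcp_pos: [0.5832, 0.2327, 0.0586]
tool_rot: [1.426, 1.567, 1.327]
wrist_force: [-7.1, 0.6, 1.4]
width: 0.0007
```

play_rows(rows=[[0.01,0,0.03,0],[0.01,0,0.06,0],[0.01,0,0.08,0]])

```text
time_s: 6.98
tcp_pos: [0.5926, 0.2322, 0.0569]
tool_rot: [2.435, 1.565, 2.337]
wrist_force: [-7.1, -0.3, 4.6]
width: 0.0004
```

play_rows(rows=[[-0.005,0,0.02,0],[-0.01,0,0.03,0],[-0.01,0,0.04,0]])

```text
time_s: 7.35
tcp_pos: [0.595, 0.2319, 0.0571]
tool_rot: [2.957, 1.559, 2.861]
wrist_force: [-10.5, 0.6, 1.2]
width: 0.0003
```

play_rows(rows=[[-0.005,0,0.03,0],[-0.01,0,0.05,0],[-0.01,0,0.06,0]])

```text
time_s: 7.72
tcp_pos: [0.5945, 0.2319, 0.0573]
tool_rot: [-3.07, 1.542, 3.122]
wrist_force: [-24.1, -0.7, 10.3]
width: 0.0004
```

Hard stop reached (24 N). I'll draw back fast.

play_rows(rows=[[0,0,-0.4,0],[0,0,-0.8,0],[0,0,-1,0],[-0.2,0,-1,0]])

```text
time_s: 8.22
tcp_pos: [0.4429, 0.2457, 0.0909]
tool_rot: [-2.984, 1.538, -3.07]
wrist_force: [1.3, -0.2, 0.9]
width: 0.0004
```

play_rows(rows=[[-0.4,0,0,0],[-0.8,0,0,0],[-1,0,0,0],[-1,0,0,0]])

```text
time_s: 8.72
tcp_pos: [0.4497, 0.247, 0.2431]
tool_rot: [-3.085, 1.543, 3.11]
wrist_force: [-0.2, -0.5, -1.3]
width: 0.0003
```

```bash
python3 go.py .5 -.05 .21 90; python3 - <<'E'
from h import *
c=arm.read_camera("top"); save(c,"top1.png")
E
```

```text
t 8.72 tcp [0.4497 0.247  0.2431] yawz -5.04 tilt 1.6 q [-0.07  0.71 -0.87  1.88  0.66  0.89  0.22] w 0.0003 F [-0.2 -0.5 -1.3]
-> [ 0.209 -1.942  0.514] roll -2.112
```

View pics/top1.png

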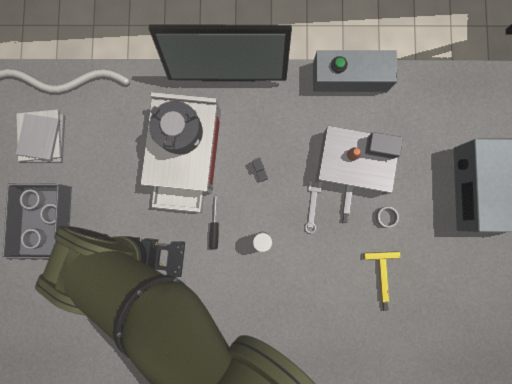

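The tray is out, with its lip at about row 211 of 384. I'll check the amount once the arm is clear, and head for the key now.

play_rows(rows=[[0,-0.4,0.15,0],[0,-0.8,0.3,0],[0,-1,0.3,0],[0,-1,0.3,0]], claw=0.5)

```text
time_s: 9.28
tcp_pos: [0.48, 0.0887, 0.2385]
tool_rot: [-2.924, 1.536, -3.017]
wrist_force: [-0.3, 1.2, -0.2]
width: 0.0387
```

play_rows(rows=[[0,-0.4,0,0],[0,-0.8,0,0],[0,-1,0,0],[0,-1,0,0]])

```text
time_s: 9.78
tcp_pos: [0.4656, -0.062, 0.2385]
tool_rot: [-2.928, 1.534, -3.025]
wrist_force: [0.1, 1.2, 0.1]
width: 0.044
```

play_rows(rows=[[0,-0.4,0,0],[0,-0.8,0,0],[0,-1,0,0],[0,-1,0,0]])

```text
time_s: 10.28
tcp_pos: [0.4517, -0.2113, 0.2389]
tool_rot: [-2.959, 1.534, -3.057]
wrist_force: [-0.7, 0.5, 0.2]
width: 0.0442
```

play_rows(rows=[[0,0,0,0.24],[0,0,0,0.48],[0,0,0,0.72],[0,0,0,0.96],[0,0,0,0.96]])

```text
time_s: 10.9
tcp_pos: [0.4529, -0.208, 0.2391]
tool_rot: [-2.23, 1.535, -3.076]
wrist_force: [-0.5, 0.4, 0.2]
width: 0.044
```

play_rows(rows=[[0,0,0,0.24],[0,0,0,0.48],[0,0,0,0.72],[0,0,0,0.96],[0,0,0,0.96]])

```text
time_s: 11.52
tcp_pos: [0.4535, -0.2062, 0.2391]
tool_rot: [-1.494, 1.535, -3.086]
wrist_force: [0.1, -0.4, -0.5]
width: 0.0439
```

play_rows(rows=[[0,0,0,0.24],[0,0,0,0.48],[0,0,0,0.72],[0,0,0,0.96],[0,0,0,0.96]])

```text
time_s: 12.15
tcp_pos: [0.4538, -0.2052, 0.2389]
tool_rot: [-0.755, 1.535, -3.094]
wrist_force: [-0.3, -0.3, -0.7]
width: 0.0444
```

play_rows(rows=[[0,0,0,0.24],[0,0,0,0.48],[0,0,0,0.72],[0,0,0,0.96],[0,0,0,0.96]])

```text
time_s: 12.78
tcp_pos: [0.4539, -0.2045, 0.2387]
tool_rot: [-0.018, 1.534, -3.103]
wrist_force: [-0.4, 0.5, 0.1]
width: 0.044
```

```bash
python3 go.py .567 -.2436 .15 173.2; python3 - <<'E'
from h import *
c=arm.read_camera("top")
A=cv2.resize(c["img"][175:220,135:225,::-1],None,fx=6.5,fy=6.5,interpolation=cv2.INTER_CUBIC)
cv2.imwrite("pics/crop2.png",A)
np.save("c2.npy",c["img"])
E
```

```text
t 12.78 tcp [ 0.4539 -0.2045  0.2387] yawz -176.73 tilt 2.11 q [ 0.36  0.57 -0.05  1.95  0.07  0.66 -1.26] w 0.044 F [-0.4  0.5  0.1]
-> [ 0.563  0.304 -0.759] roll 0.224
```

View pics/crop2.png

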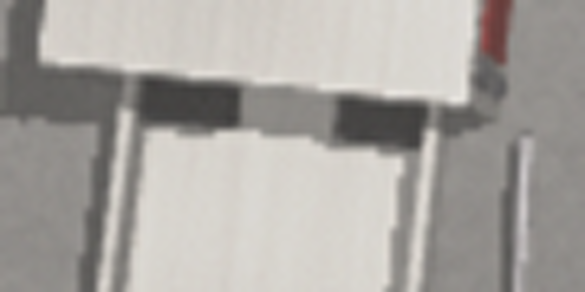

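The picture shows the tray out, with both black blocks and the channel visible at rows 75-145. I'll approach the key next.

play_rows(rows=[[0.2,0.1,-0.3,0.1],[0.4,0.2,-0.6,0.2],[0.56,0.3,-0.76,0.224],[0.56,0.3,-0.76,0.224],[0.56,0.3,-0.76,0.224]])

```text
time_s: 13.45
tcp_pos: [0.5662, -0.2427, 0.1509]
tool_rot: [0.127, 1.533, -3.13]
wrist_force: [-0.7, 0.2, 0.4]
width: 0.0437
```

```bash
python3 go.py .566 -.2435 .03 173.2; python3 - <<'E'
from h import *
import pickle
c=arm.read_camera("scene")
cv2.imwrite("pics/sc2.png",cv2.resize(c["img"][150:300,50:250,::-1],(800,600),interpolation=cv2.INTER_CUBIC))
E
```

```text
t 13.45 tcp [ 0.5662 -0.2427  0.1509] yawz 173.35 tilt 2.15 q [ 0.32  0.83  0.    1.66  0.02  0.68 -1.38] w 0.0437 F [-0.7  0.2  0.4]
-> [ 0.805  0.001 -0.029] roll 0.003
```

View pics/sc2.png

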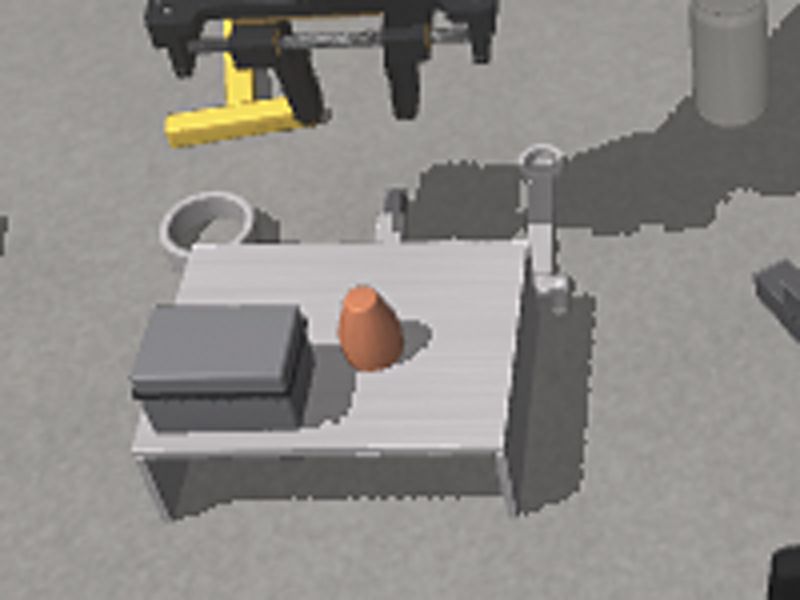

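The fingers stand open above and ahead of the shank (395,215), with ring and wrench clear on either side. Descend and grip.

play_rows(rows=[[0.25,0,-0.03,0],[0.5,0,-0.03,0],[0.75,0,-0.03,0],[0.8,0,-0.03,0],[0.8,0,-0.03,0]])

```text
time_s: 14.12
tcp_pos: [0.5666, -0.2435, 0.0325]
tool_rot: [0.143, 1.535, -3.114]
wrist_force: [0.2, 0.6, 1.1]
width: 0.0439
```

play_rows(rows=[[0,0,0,0],[0,0,0,0],[0,0,0,0],[0,0,0,0]], claw=1)

```text
time_s: 14.62
tcp_pos: [0.5672, -0.2436, 0.0335]
tool_rot: [0.154, 1.536, -3.104]
wrist_force: [-0.8, 1.0, 5.9]
width: 0.0173
```

```bash
python3 go.py .48 -.233 .03 173.2
```

```text
t 14.62 tcp [ 0.5672 -0.2436  0.0335] yawz 173.32 tilt 1.98 q [ 0.32  1.01  0.    1.69  0.02  0.47 -1.38] w 0.0173 F [-0.8  1.   5.9]
-> [ 0.043 -0.003  0.584] roll 0.003
```

play_rows(rows=[[0,0,0.15,0],[0,0,0.3,0],[0,0,0.45,0],[0,0,0.6,0],[0,0,0.6,0]])

```text
time_s: 15.25
tcp_pos: [0.4752, -0.2329, 0.0362]
tool_rot: [0.123, 1.532, -3.136]
wrist_force: [0.6, -0.3, -3.1]
width: 0.0176
```

play_rows(rows=[[0,0,0,0],[0,0,0,0],[0,0,0,0]], claw=0.5)

```text
time_s: 15.62
tcp_pos: [0.4762, -0.233, 0.0363]
tool_rot: [0.133, 1.533, -3.126]
wrist_force: [-0.9, 0.5, -0.0]
width: 0.0436
```

play_rows(rows=[[-0.3,0,0,0],[-0.4,0,0,0],[-0.4,0,0.3,0],[-0.4,0,0.8,0],[-0.4,0,0.8,0]])

```text
time_s: 16.25
tcp_pos: [0.3541, -0.218, 0.1011]
tool_rot: [0.087, 1.527, 3.109]
wrist_force: [1.6, -0.9, -0.2]
width: 0.0443
```

```bash
python3 go.py .5 -.233 .09 173.2; python3 - <<'E'
from h import *
c=arm.read_camera("top")
x0,y0=300,170
cv2.imwrite("pics/crop3.png",cv2.resize(c["img"][y0:y0+85,x0:x0+110,::-1],None,fx=6.5,fy=6.5,interpolation=cv2.INTER_CUBIC))
E
```

```text
t 16.25 tcp [ 0.3541 -0.218   0.1011] yawz 173.17 tilt 2.53 q [ 0.42  0.79  0.01  2.28  0.07  0.12 -1.33] w 0.0443 F [ 1.6 -0.9 -0.2]
-> [ 0.031 -0.017 -0.98 ] roll -0.001
```

View pics/crop3.png

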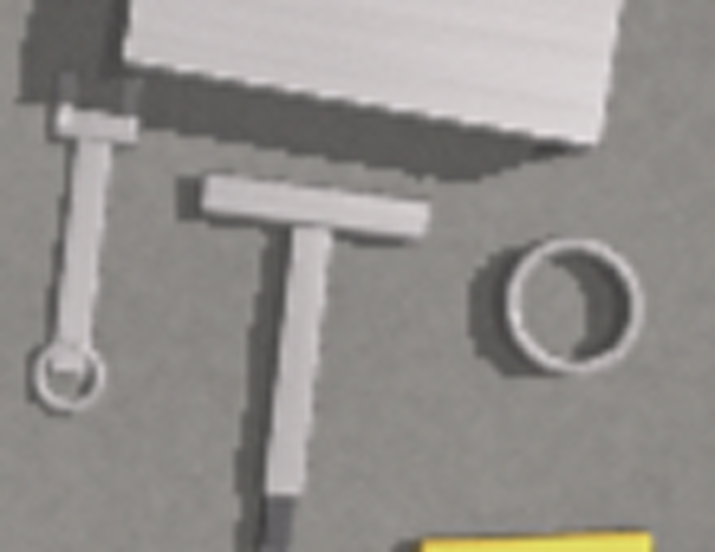

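The key is out clear of the riser: handle bar from (203,193) to (430,221), shank ending at (285,494).

```bash
python3 - <<'E'
from h import *
from go import go
import pickle
c=pickle.load(open("c0.pkl","rb"))["top"]
P=lambda u,v:ray(c,(u+.5)/6.5-.5+300,(v+.5)/6.5-.5+170,.018)
h=(P(203,175)+P(202,210)+P(430,204)+P(428,238))/4; s=(P(268,494)+P(303,494))/2
u=(s-h)/np.linalg.norm(s-h);print(h,s,np.linalg.norm(s-h),'yaw',np.degrees(np.arctan2(u[1],u[0])))
g=h+u*.036;print('grasp',g)
go(g[0],g[1],.10,173.2)
E
```

```text
[ 0.57833504 -0.24578501  0.018     ] [ 0.45487509 -0.23112317  0.018     ] 0.12432750683954509 yaw 173.22739713719503
grasp [ 0.54258625 -0.24153956  0.018     ]
t 16.3 tcp [ 0.3552 -0.2184  0.101 ] yawz 173.18 tilt 2.44 q [ 0.42  0.79  0.01  2.28  0.07  0.12 -1.33] w 0.0443 F [-0.6  0.6  0.2]
-> [-0.047  0.005 -1.258] roll -0.001
```

play_rows(rows=[[-0.05,0,-0.3,0],[-0.05,0,-0.6,0],[-0.05,0,-0.9,0],[-0.05,0,-1,0],[-0.05,0,-1,0]])

```text
time_s: 16.92
tcp_pos: [0.5071, -0.236, 0.1019]
tool_rot: [0.109, 1.532, 3.133]
wrist_force: [-1.1, 0.9, 0.0]
width: 0.0441
```

```bash
python3 go.py .544 -.2413 .031 173.2
```

```text
t 16.93 tcp [ 0.5071 -0.236   0.1019] yawz 173.27 tilt 2.25 q [ 0.35  0.86 -0.    1.86  0.03  0.46 -1.37] w 0.0441 F [-1.1  0.9  0. ]
-> [ 0.463  0.004 -0.266] roll 0.002
```

play_rows(rows=[[0,0,-0.15,0],[0.2,0,-0.265,0],[0.4,0,-0.265,0],[0.47,0,-0.265,0],[0.47,0,-0.265,0]])

```text
time_s: 17.55
tcp_pos: [0.543, -0.2405, 0.0296]
tool_rot: [0.098, 1.53, 3.122]
wrist_force: [0.4, 0.5, 1.6]
width: 0.044
```

play_rows(rows=[[0,0,0,0],[0,0,0,0],[0,0,0,0],[0,0,0,0]], claw=1)

```text
time_s: 18.05
tcp_pos: [0.5434, -0.241, 0.0304]
tool_rot: [0.117, 1.531, 3.14]
wrist_force: [-0.0, -0.6, 6.2]
width: 0.0176
```

play_rows(rows=[[-0.2,0,0,0],[-0.4,0,0.1,0],[-0.7,0,0.4,0],[-1,0,0.6,0],[-1,0,0.6,0]])

```text
time_s: 18.68
tcp_pos: [0.4587, -0.231, 0.1862]
tool_rot: [0.156, 1.533, -3.105]
wrist_force: [0.3, 0.0, -3.5]
width: 0.0174
```

```bash
python3 go.py .46 -.1 .2 173.2
```

```text
t 18.68 tcp [ 0.4587 -0.231   0.1862] yawz 173.13 tilt 2.17 q [ 0.37  0.67 -0.    1.95  0.03  0.55 -1.35] w 0.0174 F [ 0.3  0.  -3.5]
-> [-0.093 -0.867  0.099] roll -0.002
```

play_rows(rows=[[0,-0.4,0,0],[0,-0.8,0,0],[0,-1,0,0],[0,-1,0,0]])

```text
time_s: 19.18
tcp_pos: [0.4776, -0.0781, 0.184]
tool_rot: [0.095, 1.532, 3.124]
wrist_force: [-0.2, -0.1, -3.4]
width: 0.0176
```

play_rows(rows=[[0,0,0,-0.24],[0,0,0,-0.48],[0,0,0,-0.72],[0,0,0,-0.96],[0,0,0,-0.96]])

```text
time_s: 19.8
tcp_pos: [0.4776, -0.0791, 0.183]
tool_rot: [-0.667, 1.531, 3.113]
wrist_force: [-0.3, -0.7, -3.5]
width: 0.018
```

play_rows(rows=[[0,0,0,-0.24],[0,0,0,-0.48],[0,0,0,-0.72],[0,0,0,-0.96],[0,0,0,-0.96]])

```text
time_s: 20.42
tcp_pos: [0.4774, -0.0797, 0.1824]
tool_rot: [-1.43, 1.53, 3.098]
wrist_force: [-0.2, -0.1, -3.3]
width: 0.0175
```

play_rows(rows=[[0,0,0,-0.24],[0,0,0,-0.48],[0,0,0,-0.72],[0,0,0,-0.96],[0,0,0,-0.96]])

```text
time_s: 21.05
tcp_pos: [0.4772, -0.0802, 0.1819]
tool_rot: [-2.188, 1.529, 3.087]
wrist_force: [-0.2, -0.3, -2.9]
width: 0.0176
```

play_rows(rows=[[0,0,0,-0.24],[0,0,0,-0.48],[0,0,0,-0.72],[0,0,0,-0.96],[0,0,0,-0.96]])

```text
time_s: 21.68
tcp_pos: [0.477, -0.0804, 0.1815]
tool_rot: [-2.944, 1.528, 3.078]
wrist_force: [0.1, -0.2, -3.7]
width: 0.0173
```

```bash
python3 go.py .42 .245 .186 -5.2
```

```text
t 21.68 tcp [ 0.477  -0.0804  0.1815] yawz -14.97 tilt 2.46 q [ 0.56  0.78 -0.83  2.01  0.82  0.78  0.54] w 0.0173 F [ 0.1 -0.2 -3.7]
-> [-0.008  1.997 -0.928] roll -0.217
```

play_rows(rows=[[-0.1,0.35,-0.15,0],[-0.1,0.7,-0.3,0],[-0.1,1,-0.46,0],[-0.1,1,-0.46,-0.1],[-0.1,1,-0.46,-0.2]])

```text
time_s: 22.3
tcp_pos: [0.4494, 0.0832, 0.1981]
tool_rot: [-3.078, 1.528, 3.098]
wrist_force: [0.1, -0.2, -3.7]
width: 0.0177
```

```bash
python3 go.py .42 .245 .186 -5.2
```

```text
t 22.3 tcp [0.4494 0.0832 0.1981] yawz -6.14 tilt 2.47 q [ 0.26  0.73 -0.88  2.07  0.8   0.77  0.33] w 0.0177 F [ 0.1 -0.2 -3.7]
-> [ 0.091  1.052 -0.307] roll -0.021
```

play_rows(rows=[[0.05,0.35,-0.1,0],[0.09,0.7,-0.2,0],[0.09,1,-0.3,-0.01],[0.09,1,-0.3,-0.02],[0.09,1,-0.3,-0.02]])

```text
time_s: 22.92
tcp_pos: [0.4201, 0.2364, 0.1859]
tool_rot: [-3.043, 1.527, -3.139]
wrist_force: [-0.3, -1.2, -3.6]
width: 0.0175
```

```bash
python3 go.py .42 .2464 .092 -5.2
```

```text
t 22.93 tcp [0.4201 0.2364 0.1859] yawz -5.49 tilt 2.49 q [-0.09  0.77 -0.84  2.01  0.8   0.76  0.05] w 0.0175 F [-0.3 -1.2 -3.6]
-> [0.625 0.069 0.02 ] roll -0.006
```

play_rows(rows=[[0.2,0.03,0.02,0],[0.4,0.07,0.02,0],[0.62,0.07,0.02,0],[0.62,0.07,0.02,0]])

```text
time_s: 23.42
tcp_pos: [0.4195, 0.2438, 0.0912]
tool_rot: [-2.939, 1.524, -3.039]
wrist_force: [-0.4, 0.2, -3.4]
width: 0.0176
```

```bash
python3 go.py .5557 .2341 .092 -5.2; python3 - <<'E'
from h import *
c=arm.read_camera("top");b=arm.read_camera("scene")
A=cv2.resize(c["img"][160:250,120:240,::-1],(800,600),interpolation=cv2.INTER_CUBIC)
B=cv2.resize(b["img"][120:285,230:450,::-1],(400,300),interpolation=cv2.INTER_CUBIC)
A=cv2.resize(A,(400,300))
cv2.imwrite("pics/p7.png",np.hstack([A,B]))
E
```

```text
t 23.43 tcp [0.4195 0.2438 0.0912] yawz -5.74 tilt 2.68 q [-0.21  0.91 -0.68  2.06  1.01  0.59 -0.14] w 0.0176 F [-0.4  0.2 -3.4]
-> [-0.047  0.026  0.909] roll -0.012
```

View pics/p7.png

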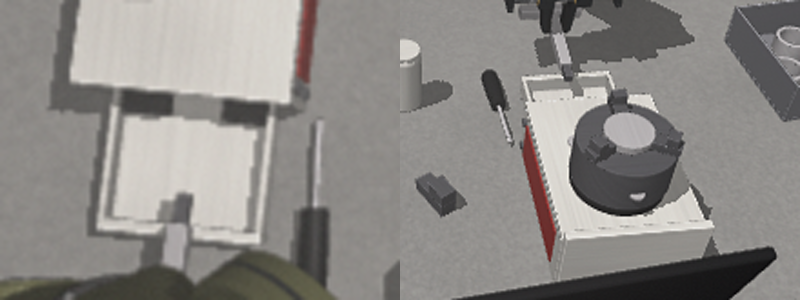

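The key points straight into the open tray: the tip is at (183,195) in the left panel and the lip at (178,238). Slide in at the current height.

play_rows(rows=[[-0.01,0.01,0.2,0],[-0.02,0.02,0.4,0],[-0.04,0.026,0.65,-0.01],[-0.05,0.026,0.91,-0.01],[-0.05,0.026,0.91,-0.01]])

```text
time_s: 24.15
tcp_pos: [0.5612, 0.2342, 0.0963]
tool_rot: [-3.056, 1.532, 3.129]
wrist_force: [-1.3, 1.0, -3.3]
width: 0.0175
```

```bash
python3 go.py .5557 .2341 .060 -5.2; python3 - <<'E'
from h import *
c=arm.read_camera("top")
print(ray(c,120+178/3.333,160+238/3.333,.04))
A=cv2.resize(c["img"][160:250,120:240,::-1],(400,300),interpolation=cv2.INTER_CUBIC)
b=arm.read_camera("scene")
B=cv2.resize(b["img"][120:230,260:407,::-1],(400,300),interpolation=cv2.INTER_CUBIC)
cv2.imwrite("pics/p8.png",np.hstack([A,B]))
E
```

```text
t 24.15 tcp [0.5612 0.2342 0.0963] yawz -5.67 tilt 2.22 q [-0.06  1.02 -0.76  1.68  0.86  0.85  0.26] w 0.0175 F [-1.3  1.  -3.3]
-> [ 0.243 -0.003 -0.027] roll -0.01
[0.49119613 0.23988795 0.04      ]
```

View pics/p8.png

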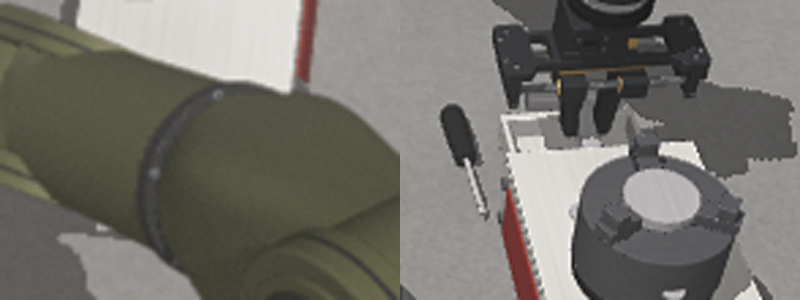

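The gripper and key are over the tray, and the lip is confirmed at (0.491, 0.240). I'll lower it gently.

play_rows(rows=[[0.08,0,-0.02,0],[0.16,0,-0.03,0],[0.22,0,-0.03,0],[0.24,0,-0.03,-0.01],[0.24,0,-0.03,-0.01]])

```text
time_s: 24.88
tcp_pos: [0.5506, 0.2359, 0.0622]
tool_rot: [-3.018, 1.528, -3.103]
wrist_force: [-5.0, -4.7, 16.5]
width: 0.0175
```

play_rows(rows=[[0.02,0,0,0],[0.04,0,0,0],[0.05,0,0,0]])

```text
time_s: 25.25
tcp_pos: [0.552, 0.2359, 0.061]
tool_rot: [-2.945, 1.534, -3.031]
wrist_force: [-6.0, -11.0, 50.5]
width: 0.0178
```

play_rows(rows=[[-0.05,0,0,0],[-0.08,0,0,0]])

```text
time_s: 25.5
tcp_pos: [0.5526, 0.2364, 0.0734]
tool_rot: [-2.963, 1.535, -3.049]
wrist_force: [0.3, 0.1, -2.9]
width: 0.0178
```

```bash
python3 go.py .5557 .2341 .060 -5.2; python3 - <<'E'
from h import *
b=arm.read_camera("scene")
cv2.imwrite("pics/p9.png",cv2.resize(b["img"][125:195,270:363,::-1],(797,600),interpolation=cv2.INTER_CUBIC))
E
```

```text
t 25.5 tcp [0.5526 0.2364 0.0734] yawz -4.93 tilt 2.06 q [-0.08  1.04 -0.74  1.71  0.91  0.8   0.22] w 0.0178 F [ 0.3  0.1 -2.9]
-> [ 0.088 -0.013  0.025] roll 0.006
```

View pics/p9.png

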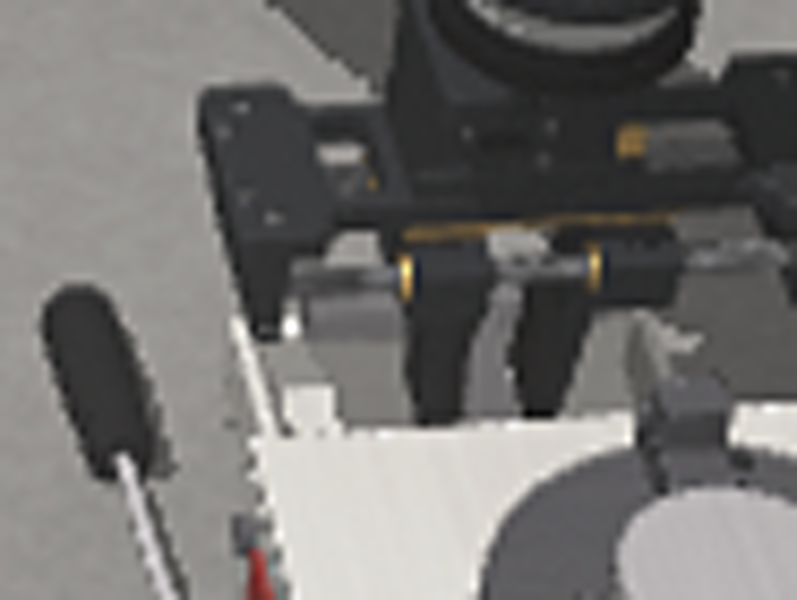

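The tray interior is hidden here, but the gripper is level over it and centred. The 50 N so close to the grip suggests the handle caught the lip, so I'll shift 8 mm inward and lower with small steps.

play_rows(rows=[[0,-0.01,0.03,0],[0,-0.015,0.05,0],[0.03,-0.015,0.055,0],[0.05,-0.015,0.055,0]])

```text
time_s: 26.05
tcp_pos: [0.56, 0.2331, 0.0647]
tool_rot: [-2.952, 1.533, -3.039]
wrist_force: [0.3, 0.0, -2.9]
width: 0.0179
```

```bash
python3 go.py .560 .2338 .060 -5.2
```

```text
t 26.05 tcp [0.56   0.2331 0.0647] yawz -4.94 tilt 2.14 q [-0.08  1.06 -0.73  1.7   0.91  0.8   0.24] w 0.0179 F [ 0.3  0.  -2.9]
-> [0.031 0.005 0.001] roll 0.006
```

play_rows(rows=[[0.015,0,0,0],[0.03,0,0,0]])

```text
time_s: 26.3
tcp_pos: [0.5594, 0.2333, 0.0601]
tool_rot: [-2.955, 1.533, -3.041]
wrist_force: [-2.0, -0.4, -1.7]
width: 0.0175
```

Past the old contact height with little force. Keep lowering.

play_rows(rows=[[0.015,0,0,0],[0.03,0,0,0]])

```text
time_s: 26.55
tcp_pos: [0.5589, 0.2334, 0.0558]
tool_rot: [-2.959, 1.533, -3.044]
wrist_force: [-2.8, -0.2, 0.1]
width: 0.0177
```

play_rows(rows=[[0.01,0,0,0],[0.02,0,0,0]])

```text
time_s: 26.8
tcp_pos: [0.5586, 0.2335, 0.0528]
tool_rot: [-2.961, 1.532, -3.046]
wrist_force: [-2.9, -0.3, 1.2]
width: 0.0177
```

play_rows(rows=[[0.01,0,0,0],[0.02,0,0,0]])

```text
time_s: 27.05
tcp_pos: [0.5585, 0.2336, 0.0498]
tool_rot: [-2.965, 1.533, -3.05]
wrist_force: [-2.3, -0.6, 0.7]
width: 0.0177
```

play_rows(rows=[[0.007,0,0,0],[0.014,0,0,0]])

```text
time_s: 27.3
tcp_pos: [0.5584, 0.2337, 0.0476]
tool_rot: [-2.969, 1.533, -3.054]
wrist_force: [-2.8, -0.3, 0.9]
width: 0.0176
```

play_rows(rows=[[0,0,0,0],[0,0,0,0],[0,0,0,0],[0,0,0,0]], claw=0.5)

```text
time_s: 27.8
tcp_pos: [0.5586, 0.2337, 0.0477]
tool_rot: [-2.972, 1.533, -3.057]
wrist_force: [-0.1, 0.8, 0.2]
width: 0.0442
```

play_rows(rows=[[-0.15,0,0,0],[-0.4,0,0,0],[-0.6,0,-0.3,0],[-0.8,0,-0.7,0],[-0.8,0,-1,0]])

```text
time_s: 28.42
tcp_pos: [0.4129, 0.2484, 0.1765]
tool_rot: [-3.069, 1.537, 3.129]
wrist_force: [0.2, 0.2, -0.1]
width: 0.0441
```

play_rows(rows=[[0,0,-0.2,0],[0,0,-0.4,0],[0,0,-0.4,0]], claw=1)

```text
time_s: 28.8
tcp_pos: [0.3518, 0.254, 0.18]
tool_rot: [-3.079, 1.539, 3.124]
wrist_force: [-0.2, -0.1, -0.4]
width: 0.016
```

```bash
python3 go.py .45 .2437 .06 -5.2; python3 - <<'E'
from h import *
c=arm.read_camera("top");b=arm.read_camera("scene")
A=cv2.resize(c["img"][165:246,130:238,::-1],(800,600),interpolation=cv2.INTER_CUBIC)
B=cv2.resize(b["img"][125:191,270:358,::-1],(240,180),interpolation=cv2.INTER_CUBIC)
A[:180,560:]=B
cv2.imwrite("pics/p10.png",A)
E
```

```text
t 28.8 tcp [0.3518 0.254  0.18  ] yawz -4.59 tilt 1.83 q [-0.22  0.72 -0.8   2.17  0.86  0.64 -0.16] w 0.016 F [-0.2 -0.1 -0.4]
-> [ 0.779 -0.015  0.683] roll 0.013
```

View pics/p10.png

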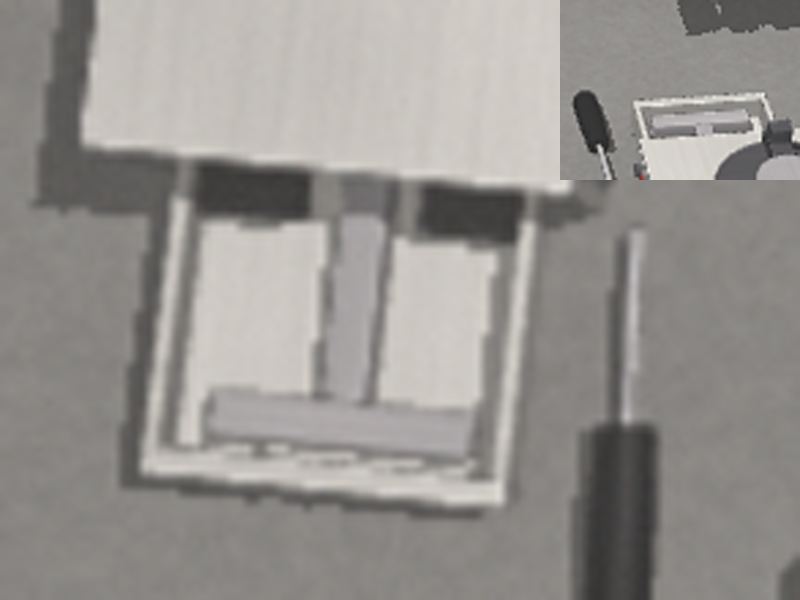

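The key lies flat: handle at (343,420) just behind the lip, shank in the channel. Now push with closed fingers.

play_rows(rows=[[0.3,0,0.3,0],[0.6,0,0.5,0],[0.775,-0.015,0.68,0.013],[0.775,-0.015,0.68,0.013],[0.775,-0.015,0.68,0.013]])

```text
time_s: 29.52
tcp_pos: [0.4519, 0.2436, 0.0606]
tool_rot: [-3.122, 1.54, 3.066]
wrist_force: [0.3, 0.1, 0.4]
width: 0.0004
```

```bash
python3 go.py .565 .2332 .06 -5.2; python3 - <<'E'
from h import *
c=arm.read_camera("top")
P=lambda u,v,z:ray(c,u/7.407+129.6,v/7.407+164.6,z)
l=(P(140,472,.04)+P(505,505,.04))/2;h=P(343,420,.034);d=np.array([.9959,-.0906,0]);e=np.array([.0906,.9959,0])
print(l,h,(h-l)@d,(h-l)@e,P(358,215,.034), (P(358,215,.034)-l)@e)
E
```

```text
t 29.52 tcp [0.4519 0.2436 0.0606] yawz -5.45 tilt 1.79 q [-0.2   0.97 -0.64  1.99  1.06  0.58 -0.12] w 0.0004 F [0.3 0.1 0.4]
-> [-0.019  0.003  0.757] roll -0.006
[0.49353869 0.24076561 0.04      ] [0.51896887 0.23511519 0.034     ] 0.025837842613169907 -0.0033232767884090143 [0.59598859 0.23148278 0.034     ] 3.719489171005903e-05
```

play_rows(rows=[[0,0,0.08,0],[0,0,0.16,0],[0,0,0.24,0],[0,0,0.32,0],[0,0,0.4,0]])

```text
time_s: 30.2
tcp_pos: [0.5079, 0.2395, 0.0611]
tool_rot: [3.137, 1.536, 3.047]
wrist_force: [-8.1, -0.5, 6.4]
width: 0.0001
```

play_rows(rows=[[0,0,0.08,0],[0,0,0.16,0],[0,0,0.24,0],[0,0,0.32,0],[0,0,0.4,0]])

```text
time_s: 30.82
tcp_pos: [0.5633, 0.2347, 0.0607]
tool_rot: [-3.096, 1.53, 3.1]
wrist_force: [-9.4, -1.8, 7.9]
width: 0.0003
```

play_rows(rows=[[0.005,0,0.05,0],[0.005,0,0.1,0],[0.005,0,0.15,0],[0.005,0,0.18,0]])

```text
time_s: 31.32
tcp_pos: [0.5864, 0.2327, 0.0605]
tool_rot: [-3.055, 1.525, -3.139]
wrist_force: [-8.0, -2.7, 6.2]
width: 0.0005
```

play_rows(rows=[[0,0,0.03,0],[0,0,0.05,0],[0,0,0.06,0]])

```text
time_s: 31.7
tcp_pos: [0.591, 0.2323, 0.0608]
tool_rot: [-3.022, 1.518, -3.102]
wrist_force: [-6.7, -2.0, 1.4]
width: 0.0004
```

play_rows(rows=[[0,0,0.03,0],[0,0,0.05,0],[0,0,0.06,0]])

```text
time_s: 32.08
tcp_pos: [0.5946, 0.232, 0.061]
tool_rot: [-2.993, 1.509, -3.07]
wrist_force: [-11.6, -2.5, 2.9]
width: 0.0001
```

play_rows(rows=[[0,0,0.03,0],[0,0,0.05,0]])

```text
time_s: 32.33
tcp_pos: [0.5958, 0.232, 0.0613]
tool_rot: [-2.971, 1.499, -3.043]
wrist_force: [-13.2, -3.1, 4.7]
width: 0.0004
```

play_rows(rows=[[0,0,0.04,0],[0,0,0.07,0],[0,0,0.08,0]])

```text
time_s: 32.7
tcp_pos: [0.5954, 0.2319, 0.0615]
tool_rot: [-2.942, 1.477, -3.006]
wrist_force: [-28.6, -5.6, 15.0]
width: 0.0002
```

Stop reached at 29 N. Draw back slowly, watching whether the tray follows.

play_rows(rows=[[0,0,-0.1,0],[0,0,-0.2,0],[0,0,-0.4,0],[0,0,-0.7,0],[0,0,-1,0]])

```text
time_s: 33.33
tcp_pos: [0.4447, 0.2424, 0.0769]
tool_rot: [-2.959, 1.479, -3.023]
wrist_force: [0.2, 1.3, 0.4]
width: 0.0004
```

play_rows(rows=[[-0.4,0,-0.3,0],[-0.8,0,-0.4,0],[-1,0,-0.5,0],[-1,0,-0.5,0],[-1,0,-0.5,0]])

```text
time_s: 33.95
tcp_pos: [0.3836, 0.2484, 0.2333]
tool_rot: [-2.949, 1.48, -3.012]
wrist_force: [-0.3, -0.4, 0.3]
width: 0.0006
```

```bash
python3 - <<'E'
from h import *
print(arm.read_state()["time_s"],arm.read_state()["tcp_pos"],arm.read_state()["wrist_force"])
c=arm.read_camera("top")
A=cv2.resize(c["img"][160:250,135:255,::-1],(800,600),interpolation=cv2.INTER_CUBIC)
B=cv2.resize(arm.read_camera("scene")["img"][100:250,200:400,::-1],(320,240),interpolation=cv2.INTER_AREA)
A[360:,480:]=B
cv2.imwrite("pics/p11.png",A)
E
```

```text
33.95 [0.38362315 0.2484442  0.23326649] [-0.32656566 -0.38067697  0.27040791]
```

View pics/p11.png

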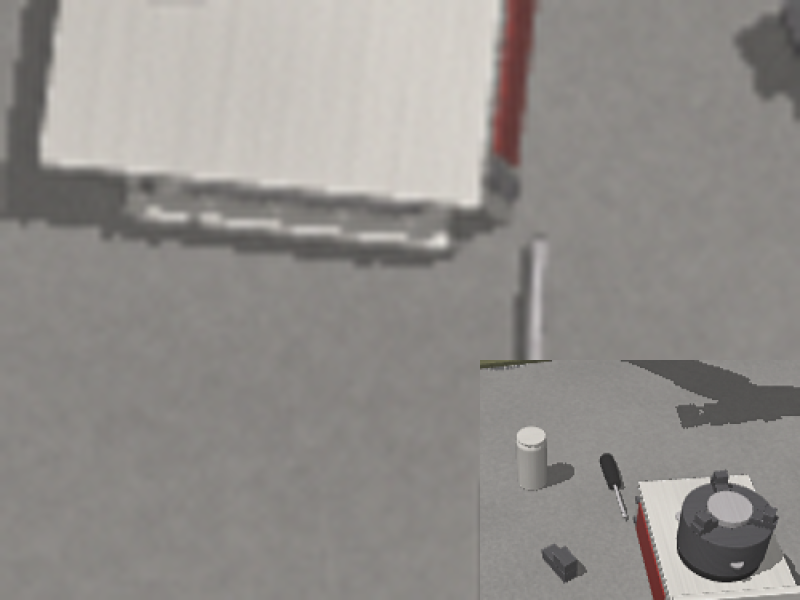

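The tray is shut: lip front from (140,218) to (447,248), which is image row 193, as at the start. I'll wait a little, compare against the starting picture, then hand in.

play_rows(rows=[[0,0,0,0],[0,0,0,0],[0,0,0,0],[0,0,0,0],[0,0,0,0]])

```text
time_s: 34.67
tcp_pos: [0.3836, 0.2482, 0.2323]
tool_rot: [-2.945, 1.477, -3.009]
wrist_force: [0.6, -0.8, -0.3]
width: 0.0005
```

```bash
python3 - <<'E'
from h import *
import pickle
c0=pickle.load(open("c0.pkl","rb"))["top"]["img"];c=arm.read_camera("top")["img"]
g=lambda i:cv2.cvtColor(i,cv2.COLOR_RGB2GRAY).astype(float)
for x in(165,175,185,195):  # lip bright row centroid
    print(x,g(c0)[188:206,x].astype(int),g(c)[188:206,x].astype(int))
d=np.abs(g(c)-g(c0))
for n,(u,v) in dict(can=(262,242),jaw=(258,170),wrench=(312,209),ring=(388,217),nozzle=(355,153),screw=(214,222)).items(): print(n,d[v-22:v+22,u-18:u+18].mean().round(1))
s=arm.read_state();print(s["time_s"],s["wrist_force"])
arm.job_done()
E
```

```text
165 [119 122 111 124 170 195 120  85  89 121 132 131 132 131 130 129 129 130] [100 116 129 132 177 140  98  91  94 133 141 140 139 140 137 134 137 137]
175 [137 120 123 113 121 180 197 120  85  86  97 127 132 132 130 127 130 130] [138  99 119 130 134 186 144 102  88  94 129 138 140 138 138 135 136 137]
185 [198 139 120 122 112 125 180 197 121  87  89  97 124 128 129 127 130 130] [207 139 101 119 131 136 185 146 102  93  94 130 135 135 135 134 135 136]
195 [196 200 138 121 121 109 125 183 199 123  86  87  90 123 127 128 129 130] [209 210 140  97 119 134 137 187 145 101  92  96 130 136 132 136 136 137]
can 6.7
jaw 6.0
wrench 6.6
ring 6.1
nozzle 7.4
screw 5.9
34.725 [-0.69238357  0.3248816   0.39392255]
the job is handed in; nothing more can be done
```

The chuck key is in the tray and the tray is latched shut. I handed the job in at 34.7 s of the 72 s allowed; no verdict is reported.

**What I did**
- I pushed the lip to its stop (24 N) and the tray sprang open.
- I dragged the key out from under the riser by its shank, gripped it again near its balance point and turned it half round.
- I laid it flat in the tray, then pushed the tray in to its stop (29 N) and drew back.

**Last checks**
- **Key in the open tray:** before closing, the handle was about 26 mm behind the lip's outer face and 3 mm off the centre line, with the shank in the channel.
- **Tray latched:** about 2 s after letting go, the lip was within about a pixel (3 mm) of its starting place, slightly on the inward side. It did not spring back.
- **Robot clear:** the arm stood well back, with wrist force near zero.
- **Other loose things:** near each of them the picture differed from the start only by a similar small brightness shift, so I saw no movement.

**What went wrong or was not checked**
- On the first lowering something under the gripper was pressed with about 50 N, probably the handle on the lip. I backed off, moved 8 mm further in, and it then went down with under 3 N.
- The tool was left tilted about 5° after the pushes; this had no visible effect.
- I could not see the key inside once the tray was shut.

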